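Shim a carousel spindle under its clamp cap

ROBOT

A 7-joint arm with a two-finger parallel gripper is mounted at the origin on the work surface. World frame = base frame: x ahead of the robot, y to its left, z up, the work surface at z = 0. Lengths are in m, angles in rad, forces in N, time in s.
With the tool pointing down it reaches from about 0.425 to 0.925 m from the base axis. Payload 6.8 kg.
Tool frame: the origin (TCP) lies midway between the tips of the shut fingers; the grasp point (between the pads) lies 19 mm behind it; y points along the fingers, z is the direction in which the jaws open and shut, and the axes are right-handed (so a half turn about y gives the same grasp; the last joint's range is limited). The gripper opens to 85 mm and grips with 20 to 120 N. Pads are 22 mm wide; open, the fingers measure 114 mm over their backs; the gripper's body (76 mm by 85 mm) begins 54 mm behind the grasp point. The pads swing forward as they close: fully open they stand 13 mm farther back than shut.
Start: joints at [-1.372, 0.477, 0.022, 1.555, -0.011, 1.109, -0.083], TCP at [0.204, 0.643, 0.231] pointing down, gripper open.
Joint ranges: [-2.96, 2.96], [-0.34, 2.1], [-1.41, 1.46], [0.24, 2.44], [-1.37, 4.51], [0.17, 1.92], [-2.96, 2.96]. Speed limits (rad/s): [2.39, 2.39, 3.14, 3.14, 3.14, 3.14, 3.14].

INTERFACE

Orientations are given as a rotation vector (axis times angle).
In Python, from bench import r gives the robot as it stands.
- The arm moves only by the tool send_rows, never from a script. Its argument "rows" is text: rows parted by semicolons, each of 6 numbers parted by spaces: the shift along the world's x, y, z in m, then the turn, a rotation vector about the world's x, y, z in rad. A call has 1 to 20 rows; each row shifts and turns the commanded pose from where the row before left it; what a row does not reach is not made up. A row lasts 1/10 s, in which the tool goes at most 50 mm and 8.59 degrees, less where a joint would pass 70% of its speed; a pose out of reach is approached as far as the arm can. A call is refused whole if a number of a shift passes 0.05 or a number of a turn 0.15, either way. A call with a gripper value outside its range is refused whole. "grip" is the finger opening in m, from 0 to 0.0854, set as the call begins (left out, the last holds). The fingers move at their own pace and stop on an object; "grip_force" is the grip in N (left out, the last holds). Time passes only in rows, so rows that do not move let the fingers close. It gives the time, the measured TCP pose, the force and the opening at its end, in the units of the state.
- r.get_obs(): the state, without advancing time (a new reading comes with each control period).
- r.grab_frame(name): name is "scene" or "top" or "wrist"; returns a dict with "pixels" (384x512x3 uint8, red, green, blue), "intrinsics" (3x3 intrinsics, pixels), "position" and "orientation" of the camera in the world. Camera axes: x right, y up, looking along -z (the intrinsics and any distortion apply to the point x, -y, -z); pixel columns grow to the right and rows downward; lengths in m; the calibration is good to about 2 mm. A picture is of the moment at which its call begins. There is no depth.
- r.hand_in(): hands the job in, once; it reports no verdict.
The state is a dict: "clock": time; "joints": joint angles; "qvel": joint speeds; "tau": joint torques, N m; "tcp_pos": TCP position; "orientation": TCP orientation; "contact_force": force on the tool from outside, world axes, zero at the start; "moment": the same for the moment, N m; "grip_width": finger opening in m.
Only numpy, scipy, OpenCV 4.12 (cv2) and the standard library are available. Lean on these libraries where they do the work, as an engineer would, in place of code of your own. Each camera call takes 0.05 s, during which the arm holds its last target.

TASK

The sample carousel sits too low on its spindle, so the aluminium clamp cap bottoms on the spindle before it reaches the hub. Slide spacer rings over the spindle onto the hub, only as many as it takes (one or two) for the cap, put over the spindle on top of them, to press on the rings instead of bottoming, so that no gap is left. Finish while still holding the cap, pressing it down firmly on the stack; leave the bottle, flask and beaker where they stand.

Things in the scene. Friction and masses are not known exactly. Their poses are not given: they have to be found in the camera images.
- spindle_top (a point): Top of the fixed upright steel spindle of the carousel drive (a white box 150 x 150 x 45 mm on the bench, which the spindle stands in the middle of). Spindle 16 mm diameter; its top 12 mm taper to an 8 mm flat. The top is always exactly 150 mm above the bench. z up.
- carousel: The sample carousel; origin at the centre of the flat top of its hub, around the spindle: the hub is 48 mm across and the rings rest on it. Its height differs from start to start: 27.5 to 47 mm below the spindle's top (103 to 122.5 mm above the bench). The carousel is fixed (it neither turns nor slides); its white disc, 132 mm across, lies 30 mm below the hub top, with vials on it that reach up to 12 mm below the hub top.
- ring0: A plain aluminium spacer ring lying flat, one of three alike: outer diameter 42 mm, bore 20 mm, 12 mm thick. Origin on its axis at its underside; z up.
- ring1: A plain aluminium spacer ring lying flat, one of three alike: outer diameter 42 mm, bore 20 mm, 12 mm thick. Origin on its axis at its underside; z up.
- ring2: A plain aluminium spacer ring lying flat, one of three alike: outer diameter 42 mm, bore 20 mm, 12 mm thick. Origin on its axis at its underside; z up.
- cap: The aluminium clamp cap, 55 mm high, 0.1 to 0.17 kg, standing upright on the bench, open side down: a 48 mm diameter flange 10 mm high at the foot, above it a round 34 mm diameter body to hold it by. A blind bore, 20 mm diameter and 25 mm deep, opens in the underside: set on the bare spindle the cap bottoms with its underside 25 mm below the spindle's top (125 mm above the bench). Origin on its axis at its underside; z up.
- reagent: Bystander: white plastic reagent bottle with a red cap, 56 mm across, 110 mm high. Origin centre of its base.
- flask: Bystander: glass conical flask, 76 mm across, 112 mm high, standing on a 35 mm high grey block (140 x 100 mm). Origin centre of its base.
- beaker: Bystander: white beaker, 56 mm across, 70 mm high. Origin centre of its base.
Mind the look-alikes: they are no part of the job. Leave any blue or yellow look-alike of the ring1 alone.

How it is judged:
By the outcome, as a careful person would: the job done as asked, in the order asked, and still so for the second after the job is handed in, while the arm keeps its last pose, push and grip.
It also fails if it takes over 64 s, if anything falls off the work surface, if the arm or the gripper's body presses on something with over 40 N, if the wrist force passes 120 N, or if a joint passes its speed limit or range.

## Working session

There is one attempt and no reset: what is moved stays moved. The work goes in short steps, Python scripts to look and compute and a tool call to move; the robot and the scene stay as the last step left them, time stands still between calls to the robot, and variables do not carry over. Pictures are saved under pics/ and viewed, and the job is handed in when it is done.

Besides the shell and the picture viewer there is one more tool, called as a command line: name --argument value ..., lists and objects as JSON in quotes. send_rows: Moves the arm, as the interface text tells. Its arguments: {"type":"object","properties":{"rows":{"type":"string"},"grip":{"type":"number"},"grip_force":{"type":"number"}},"required":["rows"]}

```bash
ls; mkdir -p pics; python3 - <<'E'
from bench import r
import cv2,numpy as np
print(r.get_obs())
for n in ["scene","top","wrist"]:
    f=r.grab_frame(n); cv2.imwrite(f"pics/{n}0.png",f["pixels"][:,:,::-1])
    print(n,{k:(np.round(v,4).tolist() if k!='pixels' else 0) for k,v in f.items()})
E
```

```text
pics
{'clock': 0.0, 'joints': array([-1.3721201 ,  0.47779766,  0.02231688,  1.55643105, -0.01150216,
        1.10929818, -0.08312116]), 'qvel': array([ 1.99907392e-03, -7.93548604e-05,  1.32123875e-04, -2.33083284e-04,
       -1.54353184e-04,  7.78789648e-05,  7.61807402e-04]), 'tau': array([-6.05733239e-04, -5.96450937e+01,  1.60791378e+00, -2.81195766e+01,
        1.25394834e-02,  9.42793937e-03, -3.56890155e-05]), 'tcp_pos': array([0.20366453, 0.64293108, 0.23033552]), 'orientation': array([-1.55915775,  0.24093671, -0.24069222]), 'contact_force': array([ 0.17848234, -0.39354402,  0.23652088]), 'moment': array([-0.04890714,  0.03811979,  0.05779284]), 'grip_width': 0.08513858042899515}
scene {'pixels': 0, 'intrinsics': [[399.9364, 0.0, 258.9754], [0.0, 399.9364, 192.3997], [0.0, 0.0, 1.0]], 'position': [1.2871, -0.1571, 0.8742], 'orientation': [0.6353, 0.4854, 1.2658]}
top {'pixels': 0, 'intrinsics': [[406.7631, 0.0, 252.0386], [0.0, 406.7631, 189.628], [0.0, 0.0, 1.0]], 'position': [0.3929, 0.0126, 1.0538], 'orientation': [0.1779, -0.1708, -1.5578]}
wrist {'pixels': 0, 'intrinsics': [[283.4204, 0.0, 255.8162], [0.0, 283.4204, 193.3049], [0.0, 0.0, 1.0]], 'position': [0.1332, 0.6652, 0.3734], 'orientation': [-0.2581, -0.186, 1.2545]}
```

View pics/scene0.png

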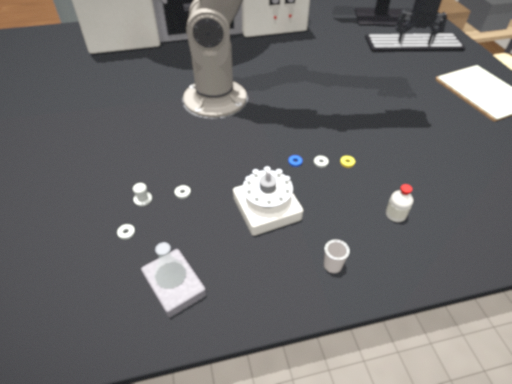

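View pics/top0.png

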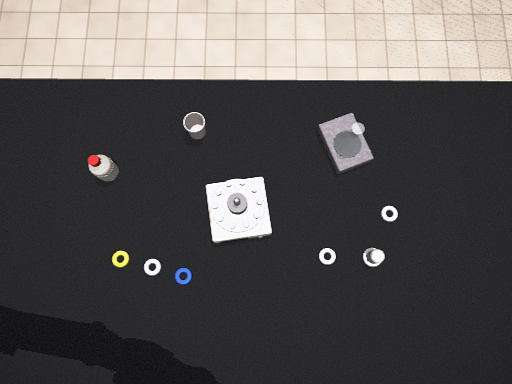

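View pics/wrist0.png

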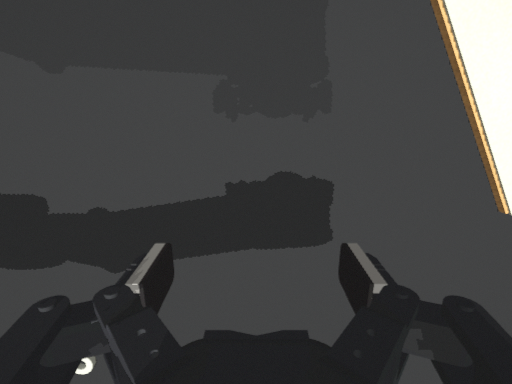

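The top view shows silver rings near (152,267), (327,256) and (389,213), the cap at (375,257), and the spindle at (237,203). The blue and yellow rings at (183,276) and (120,259) are the look-alikes. Next I'll locate everything properly, using enlarged crops.

```bash
cat > h.py <<'E'
from bench import r
import cv2,numpy as np
from scipy.spatial.transform import Rotation as R
def ray(f,uv):
    K=f["intrinsics"];p=np.array([(uv[0]-K[0,2])/K[0,0],-(uv[1]-K[1,2])/K[1,1],-1.0])
    return np.array(f["position"]),R.from_rotvec(f["orientation"]).apply(p)
def atz(f,uv,z):
    o,d=ray(f,uv);return o+d*(z-o[2])/d[2]
def proj(f,P):
    q=R.from_rotvec(f["orientation"]).inv().apply(np.array(P)-f["position"]);K=f["intrinsics"]
    q=np.atleast_2d(q);return np.c_[K[0,2]+K[0,0]*q[:,0]/-q[:,2],K[1,2]+K[1,1]*q[:,1]/q[:,2]]
def circ(c,rad,z,n=180):
    a=np.linspace(0,2*np.pi,n);return np.c_[c[0]+rad*np.cos(a),c[1]+rad*np.sin(a),np.full(n,z)]
def crop(f,u,v,w,h,k,name):
    u,v=int(u),int(v);c=f["pixels"][max(0,v-h):v+h,max(0,u-w):u+w,::-1]
    cv2.imwrite("pics/"+name,cv2.resize(c,None,fx=k,fy=k,interpolation=cv2.INTER_CUBIC))
E
python3 - <<'E'
from h import *
import pickle
F={n:r.grab_frame(n) for n in["top","scene"]}
pickle.dump(F,open("F0.pkl","wb"))
crop(F["top"],237,205,40,40,8,"t_spin.png")
crop(F["scene"],268,195,40,40,8,"s_spin.png")
for n,pts in [("top",[(152,267),(327,256),(389,213),(375,257)]),("scene",[(321,161),(182,191),(126,231),(141,194)])]:
    f=F[n];g=cv2.cvtColor(f["pixels"],cv2.COLOR_RGB2GRAY)
    for u,v in pts:
        m=np.zeros_like(g);m[v-14:v+15,u-14:u+15]=(g[v-14:v+15,u-14:u+15]>90)
        nn,lab,st,cen=cv2.connectedComponentsWithStats(m)
        i=1+np.argmax(st[1:,4]); cs,_=cv2.findContours((lab==i).astype(np.uint8),cv2.RETR_EXTERNAL,cv2.CHAIN_APPROX_NONE)
        c=cs[0];e=cv2.fitEllipse(c)
        print(n,(u,v),st[i],np.round(e[0],2),np.round(e[1],1),"z6:",np.round(atz(f,e[0],.006),4),"z12",np.round(atz(f,e[0],.012),4))
R0=R.from_rotvec(r.get_obs()["orientation"]).as_matrix();print(R0.round(3))
E
```

```text
top (152, 267) [144 259  17  17 197] [151.91 266.66] [16.1 16.8] z6: [0.4281 0.2707 0.006 ] z12 [0.4279 0.2692 0.012 ]
top (327, 256) [319 248  17  17 192] [326.95 255.87] [16.1 16.5] z6: [ 0.4579 -0.1736  0.006 ] z12 [ 0.4575 -0.1726  0.012 ]
top (389, 213) [381 206  17  16 184] [389.16 213.27] [15.3 16.4] z6: [ 0.5686 -0.3392  0.006 ] z12 [ 0.5676 -0.3372  0.012 ]
top (375, 257) [363 247  22  20 296] [373.22 256.63] [18.4 21.5] z6: [ 0.4567 -0.2912  0.006 ] z12 [ 0.4564 -0.2894  0.012 ]
scene (321, 161) [307 147  29  29 633] [321.07 161.06] [30.3 33.4] z6: [0.4275 0.2676 0.006 ] z12 [0.4335 0.2647 0.012 ]
scene (182, 191) [168 177  29  29 739] [182.09 191.25] [31.3 33.7] z6: [ 0.4561 -0.177   0.006 ] z12 [ 0.4619 -0.1769  0.012 ]
scene (126, 231) [112 217  29  29 539] [127.53 231.08] [27.2 28.9] z6: [ 0.5686 -0.3367  0.006 ] z12 [ 0.5736 -0.3354  0.012 ]
scene (141, 194) [127 180  29  29 702] [141.58 193.76] [29.9 33.5] z6: [ 0.4386 -0.2934  0.006 ] z12 [ 0.4445 -0.2925  0.012 ]
[[ 0.953 -0.     0.302]
 [-0.302 -0.001  0.953]
 [ 0.    -1.    -0.001]]
```

View pics/t_spin.png

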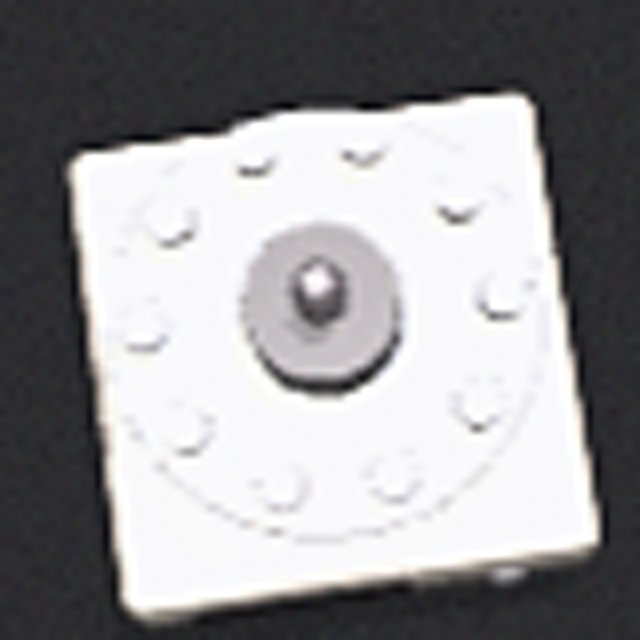

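View pics/s_spin.png

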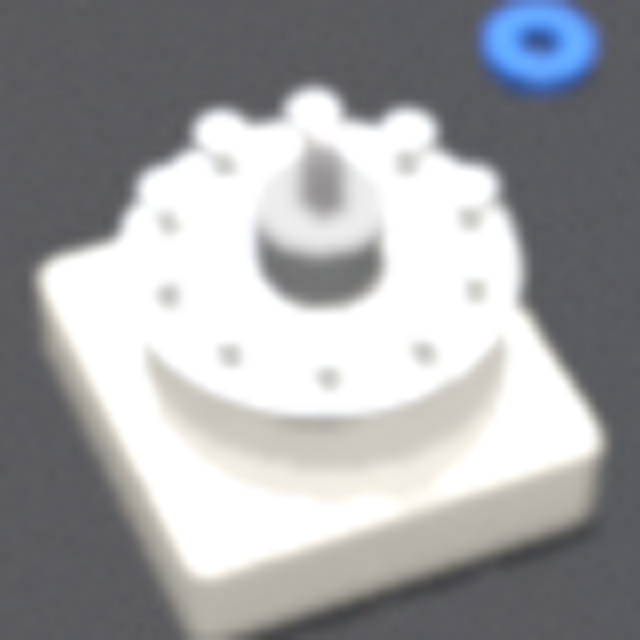

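```bash
python3 - <<'E'
from h import *
import pickle
F=pickle.load(open("F0.pkl","rb"))
w=r.grab_frame("wrist");o=r.get_obs()
print("fwd",R.from_rotvec(w["orientation"]).apply([0,0,-1]).round(3),"rt",R.from_rotvec(w["orientation"]).apply([1,0,0]).round(3))
print("tcp px",proj(w,o["tcp_pos"]))
def px(u0,v0,cx,cy): return (u0-40+(cx+.5)/8-.5, v0-40+(cy+.5)/8-.5)
t=px(237,205,319,275); s=px(268,195,322,137)
print("spindle top",atz(F["top"],t,.15),atz(F["scene"],s,.15))
for z in(.103,.113,.1225): print(z,"hub top",atz(F["top"],px(237,205,322,303),z),"scene",atz(F["scene"],px(268,195,320,208),z))
E
```

```text
fwd [ 0.279 -0.09  -0.956] rt [ 0.302  0.953 -0.001]
tcp px [[256.76987661 244.88968184]]
spindle top [0.57533326 0.05262442 0.15      ] [0.57634051 0.04915597 0.15      ]
0.103 hub top [0.57632951 0.05368491 0.103     ] scene [0.56307023 0.05318692 0.103     ]
0.113 hub top [0.5744004  0.05325318 0.113     ] scene [0.57245845 0.05045965 0.113     ]
0.1225 hub top [0.57256774 0.05284303 0.1225    ] scene [0.58137726 0.04786874 0.1225    ]
```

send_rows --rows "0.015 -0.037 -0.004 0 0 0;0.015 -0.037 -0.004 0 0 0;0.015 -0.037 -0.004 0 0 0;0.015 -0.037 -0.004 0 0 0;0.015 -0.037 -0.004 0 0 0;0.015 -0.037 -0.004 0 0 0;0.015 -0.037 -0.004 0 0 0;0.015 -0.037 -0.004 0 0 0;0.015 -0.037 -0.004 0 0 0;0.015 -0.037 -0.004 0 0 0;0.015 -0.037 -0.004 0 0 0;0.015 -0.037 -0.004 0 0 0;0.015 -0.037 -0.004 0 0 0;0.015 -0.037 -0.004 0 0 0;0.015 -0.037 -0.004 0 0 0;0 0 0 0 0 0;0 0 0 0 0 0"

```text
clock: 2.0
tcp_pos: [0.429, 0.0878, 0.1714]
orientation: [-1.557, 0.243, -0.243]
contact_force: [-0.4, -0.4, 0.6]
grip_width: 0.0854
```

```bash
python3 - <<'E'
from h import *
import pickle
w=r.grab_frame("wrist");pickle.dump(w,open("W1.pkl","wb"));o=r.get_obs();print(o["clock"],o["tcp_pos"],o["joints"].round(2))
cv2.imwrite("pics/w1.png",w["pixels"][:,:,::-1])
u,v=proj(w,[.576,.051,.13])[0];print(u,v)
crop(w,u,v,50,50,7,"w1c.png")
E
```

```text
2.05 [0.42882785 0.08891803 0.17141273] [-0.63  0.16  0.32  2.18 -0.07  0.81  0.99]
267.6607974539223 382.0094166656975
```

View pics/w1.png

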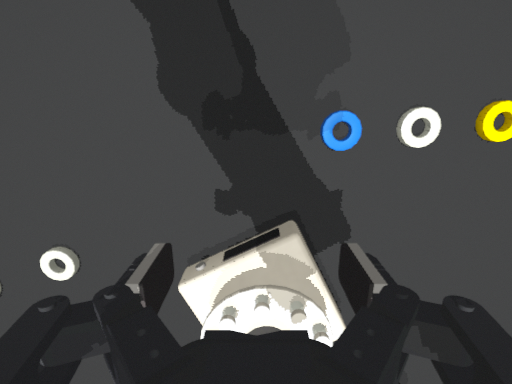

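View pics/w1c.png

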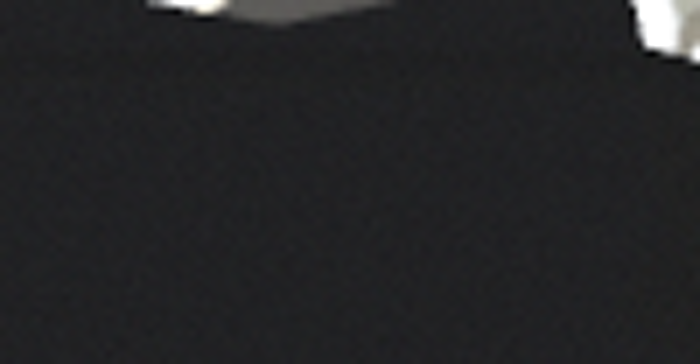

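The wrist image looks back towards the robot, so the spindle is hidden under the gripper. It does show ring0 at (419,127) and the nearest right-hand ring at (60,263). I'll shift so the spindle comes out at the side of the view.

send_rows --rows "0.03 -0.03 0.003 0 0 0;0.032 -0.03 0.002 0 0 0;0.032 -0.03 0 0 0 0;0.032 -0.03 0 0 0 0;0.032 -0.03 0 0 0 0;0.032 -0.03 0 0 0 0;0 0 0 0 0 0;0 0 0 0 0 0"

```text
clock: 2.85
tcp_pos: [0.6192, -0.0904, 0.1757]
orientation: [-1.557, 0.241, -0.239]
contact_force: [-0.1, 0.6, -0.5]
grip_width: 0.0854
```

```bash
python3 - <<'E'
from h import *
import pickle
w=r.grab_frame("wrist");pickle.dump(w,open("W2.pkl","wb"));o=r.get_obs();print(o["clock"],o["tcp_pos"],o["qvel"].round(3))
cv2.imwrite("pics/w2.png",w["pixels"][:,:,::-1])
u,v=proj(w,[.576,.051,.13])[0];print(u,v)
crop(w,u,v,60,60,6,"w2c.png")
E
```

```text
2.9 [ 0.61855742 -0.08945449  0.17575715] [-0.013 -0.017 -0.006  0.018 -0.002 -0.003  0.003]
451.0807529055012 90.0349504296456
```

View pics/w2.png

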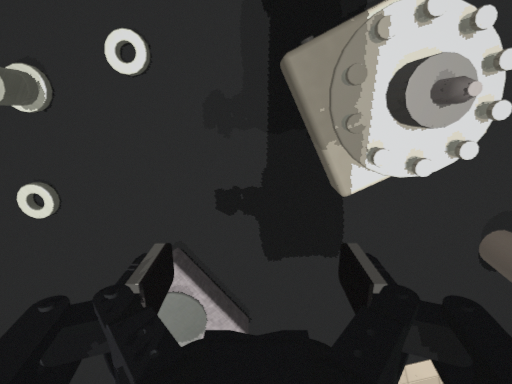

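View pics/w2c.png

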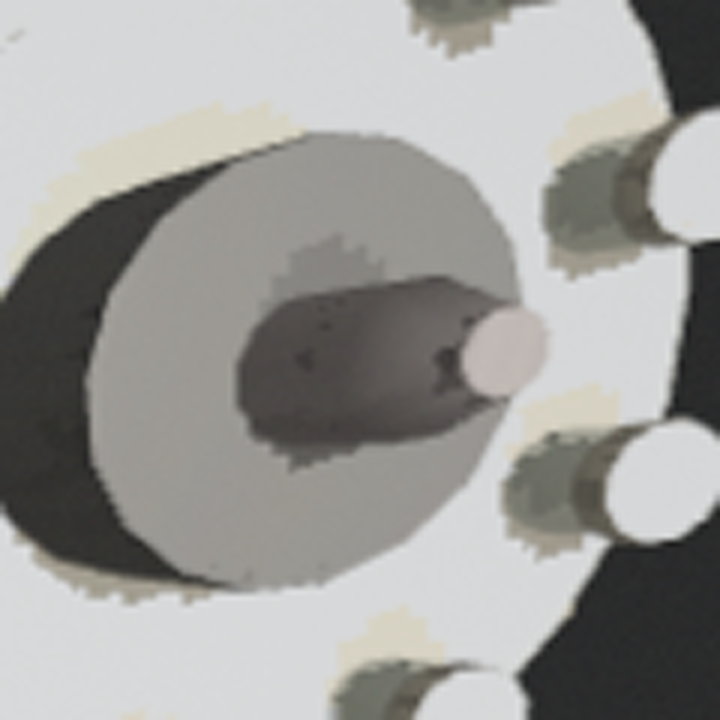

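The spindle is clear here: its flat top is at (475,88) and the hub ellipse is around (442,90). I'll fit the spindle position and hub height from these, and refit the two rings at (127,52) and (38,200).

```bash
python3 - <<'E'
from h import *
import pickle
from scipy.optimize import least_squares
w=pickle.load(open("W2.pkl","rb"))
def cp(c): c=np.array(c,float); return np.array([391,30])+(c+.5)/6-.5
tip=cp([504,350])
hub=cp([(320,132),(88,390),(105,310),(150,235),(122,480),(180,560),(245,588),(330,580),(410,535),(470,480),(490,205),(400,140),(518,270)])
print("tip",atz(w,tip,.15))
def res(p):
    xy,h=p[:2],p[2]
    # distance of hub rays at z=h from the axis
    d=[np.hypot(*(atz(w,q,h)[:2]-xy))-.024 for q in hub]
    t=(atz(w,tip,.15)[:2]-xy)
    return np.r_[d,t*2]*1000
s=least_squares(res,[.576,.051,.113]);print(s.x,s.fun.round(2))
# with camera height bias
for db in(-.002,.002):
    w2=dict(w);w2["position"]=w["position"]+np.array([0,0,db])
    def res2(p):
        return np.r_[[np.hypot(*(atz(w2,q,p[2])[:2]-p[:2]))-.024 for q in hub],2*(atz(w2,tip,.15)[:2]-p[:2])]*1000
    print(db,least_squares(res2,[.576,.051,.113]).x)
def ring(f,u,v,hw=32,thr=110):
    g=cv2.cvtColor(f["pixels"],cv2.COLOR_RGB2GRAY);m=np.zeros_like(g)
    a,b=max(0,v-hw),max(0,u-hw);m[a:v+hw,b:u+hw]=g[a:v+hw,b:u+hw]>thr
    n,lab,st,c=cv2.connectedComponentsWithStats(m);i=1+np.argmax(st[1:,4])
    return lab==i,st[i]
for u,v in[(127,52),(38,200)]:
    m,st=ring(w,u,v)
    cs,_=cv2.findContours(m.astype(np.uint8),cv2.RETR_CCOMP,cv2.CHAIN_APPROX_NONE)
    out=max(cs,key=len)[:,0,:]
    hole=[c for c in cs if 20<len(c)<len(out)]
    # model: silhouette = hull of two circles r=21 at z 0 and .012
    from scipy.spatial import ConvexHull
    def rs(p):
        P=np.r_[proj(w,circ(p,.021,0)),proj(w,circ(p,.021,.012))].astype(np.float32)
        hl=cv2.convexHull(P);return [cv2.pointPolygonTest(hl,(float(a),float(b)),True)-.5 for a,b in out]
    s=least_squares(rs,atz(w,(u,v),.006)[:2]);print("ring",st,s.x,np.std(s.fun).round(2),np.mean(s.fun).round(2))
E
```

```text
tip [0.57593651 0.05097453 0.15      ]
[0.57596395 0.05131795 0.11999943] [-0.4  -0.27 -0.26 -0.49 -2.11 -0.87 -0.09 -0.03 -0.5  -0.13 -0.73 -0.67
 -0.74 -0.05 -0.69]
-0.002 [0.57565505 0.05004906 0.11999219]
0.002 [0.57627253 0.0525867  0.12000451]
ring [ 104   28   43   47 1215] [ 0.45934416 -0.17710169] 0.9 1.46
ring [ 16 184  38  35 783] [ 0.5715253  -0.34464799] 1.36 2.31
```

Hub top is at z ≈ 0.120. The bare cap would bottom at 0.125, leaving a 5 mm gap, and one ring brings the stack to 0.132. So one ring is enough, and I'll use the ring at about (0.459, -0.176).

send_rows --rows "-0.0265 -0.0145 -0.0125 0 0 0;-0.0265 -0.0145 -0.0125 0 0 0;-0.0265 -0.0145 -0.0125 0 0 0;-0.0265 -0.0145 -0.0125 0 0 0;-0.0265 -0.0145 -0.0125 0 0 0;-0.0265 -0.0145 -0.0125 0 0 0;0 0 0 0 0 0;0 0 0 0 0 0"

```text
clock: 3.7
tcp_pos: [0.4594, -0.1768, 0.1015]
orientation: [-1.556, 0.24, -0.239]
contact_force: [0.6, -0.2, -0.9]
grip_width: 0.0851
```

```bash
cat >> h.py <<'E'
from scipy.optimize import least_squares
def fitring(w,u,v,hw=40,thr=110,z0=0,z1=.012,rad=.021,holed=True):
    g=cv2.cvtColor(w["pixels"],cv2.COLOR_RGB2GRAY);m=np.zeros_like(g)
    a,b=max(0,v-hw),max(0,u-hw);m[a:v+hw,b:u+hw]=g[a:v+hw,b:u+hw]>thr
    n,lab,st,c=cv2.connectedComponentsWithStats(m);i=1+np.argmax(st[1:,4])
    cs,_=cv2.findContours((lab==i).astype(np.uint8),cv2.RETR_EXTERNAL,cv2.CHAIN_APPROX_NONE)
    out=max(cs,key=len)[:,0,:]
    def rs(p):
        P=np.r_[proj(w,circ(p,rad,z0)),proj(w,circ(p,rad,z1))].astype(np.float32)
        hl=cv2.convexHull(P);return [cv2.pointPolygonTest(hl,(float(x),float(y)),True)-.5 for x,y in out]
    s=least_squares(rs,atz(w,(u,v),(z0+z1)/2)[:2],loss="soft_l1");return s.x,st[i],np.mean(s.fun),np.std(s.fun)
E
python3 - <<'E'
from h import *
import pickle
w=r.grab_frame("wrist");pickle.dump(w,open("W3.pkl","wb"));o=r.get_obs();print(o["clock"],o["tcp_pos"])
p=proj(w,[.459,-.176,.006])[0].astype(int);print(p,"tcpdown",proj(w,np.r_[o["tcp_pos"][:2],.006]))
print(fitring(w,*p,hw=60))
cv2.imwrite("pics/w3.png",w["pixels"][:,:,::-1])
E
```

```text
3.75 [ 0.46060352 -0.1767758   0.10178041]
[257 193] tcpdown [[256.72841825 195.42472957]]
(array([ 0.46039052, -0.17564445]), array([ 234,  171,   49,   49, 1572], dtype=int32), np.float64(0.18339374699989314), np.float64(0.3883594723369671))
```

View pics/w3.png

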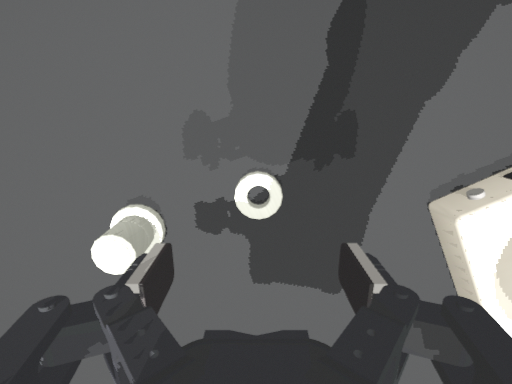

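send_rows --rows "0 0.0005 -0.02 0 0 0;0 0.0005 -0.02 0 0 0;0 0 -0.02 0 0 0;0 0 -0.02 0 0 0;0 0 -0.01 0 0 0;0 0 0 0 0 0;0 0 0 0 0 0" --grip 0.06

```text
clock: 4.45
tcp_pos: [0.4607, -0.1771, 0.0118]
orientation: [-1.557, 0.239, -0.241]
contact_force: [-0.4, 0.6, -0.7]
grip_width: 0.0597
```

```bash
python3 - <<'E'
from h import *
w=r.grab_frame("wrist");o=r.get_obs();print(o["clock"],o["tcp_pos"],o["contact_force"],o["grip_width"])
p=proj(w,[.459,-.176,.006])[0].astype(int);print(p)
print(fitring(w,*p,hw=60))
cv2.imwrite("pics/w4.png",w["pixels"][:,:,::-1])
E
```

```text
4.5 [ 0.46083106 -0.17735222  0.01211515] [-0.63368886 -1.1145722   0.7596816 ] 0.06001534155675158
[257 236]
(array([ 0.44424461, -0.17483019]), array([ 197,  176,  120,  100, 7674], dtype=int32), np.float64(-12.275361178306971), np.float64(11.48482140986569))
```

View pics/w4.png

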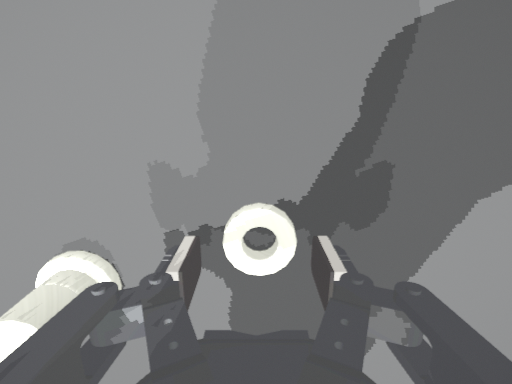

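```bash
python3 - <<'E'
from h import *
w=r.grab_frame("wrist");o=r.get_obs();print(o["clock"],o["tcp_pos"])
for t in(170,190,205): print(fitring(w,260,239,hw=50,thr=t))
E
```

```text
4.55 [ 0.4608316  -0.17750236  0.01222765]
(array([ 0.46055541, -0.17563045]), array([ 223,  202,   74,   74, 3639], dtype=int32), np.float64(0.8901592425677689), np.float64(0.5077258030300511))
(array([ 0.46069277, -0.17570335]), array([ 223,  203,   74,   73, 3577], dtype=int32), np.float64(1.0596876389991225), np.float64(0.5126140317578417))
(array([ 0.4607826 , -0.17574272]), array([ 223,  203,   74,   73, 3499], dtype=int32), np.float64(1.225438817170598), np.float64(0.5198277624561694))
```

send_rows --rows "0 0.0015 -0.0045 0 0 0;0 0 -0.0045 0 0 0;0 0 0 0 0 0"

```text
clock: 4.85
tcp_pos: [0.4596, -0.1758, 0.0019]
orientation: [-1.557, 0.241, -0.24]
contact_force: [-1.5, -0.6, -0.3]
grip_width: 0.0599
```

send_rows --rows "0 0 0 0 0 0;0 0 0 0 0 0;0 0 0 0 0 0;0 0 0 0 0 0;0 0 0 0 0 0" --grip 0.03 --grip_force 50

```text
clock: 5.35
tcp_pos: [0.4598, -0.1761, 0.0028]
orientation: [-1.557, 0.241, -0.241]
contact_force: [-2.2, 0.4, 6.7]
grip_width: 0.0395
```

send_rows --rows "0 0 0.02 0 0 0;0 0 0.03 0 0 0;0 0 0.03 0 0 0;0 0 0 0 0 0;0 0 0 0 0 0"

```text
clock: 5.85
tcp_pos: [0.4603, -0.1759, 0.0828]
orientation: [-1.557, 0.239, -0.242]
contact_force: [0.3, 0.3, -1.0]
grip_width: 0.0392
```

```bash
python3 - <<'E'
from h import *
import pickle
w=r.grab_frame("wrist");o=r.get_obs();print(o["clock"],o["tcp_pos"],o["contact_force"],o["grip_width"])
pickle.dump(w,open("W5.pkl","wb"))
cv2.imwrite("pics/w5.png",w["pixels"][:,:,::-1]);crop(w,257,250,60,50,6,"w5c.png")
E
```

```text
5.9 [ 0.45959263 -0.17573374  0.08203611] [ 0.19422802 -0.17492668 -0.65203683] 0.03927602137652368
```

View pics/w5.png

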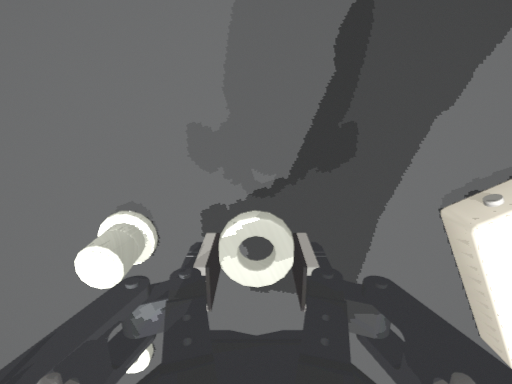

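View pics/w5c.png

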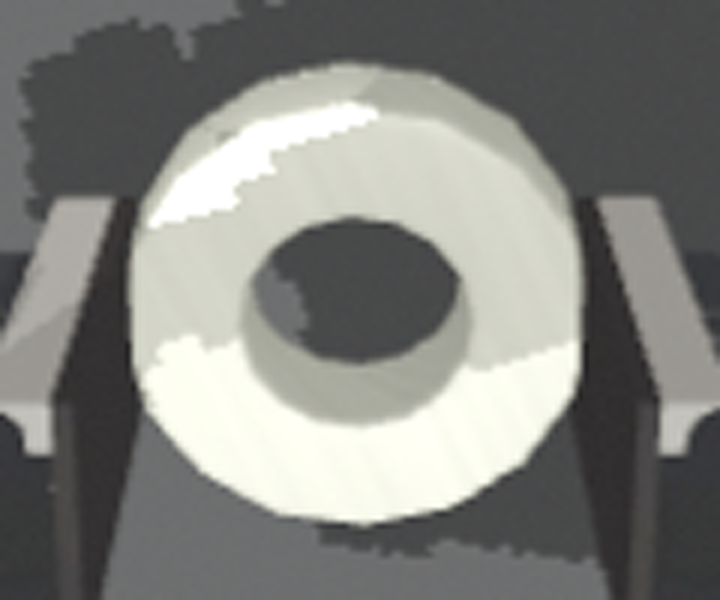

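```bash
cat >> h.py <<'E'
def fit3(w,out,rad,th,x0):
    def rs(p):
        P=np.r_[proj(w,circ(p,rad,p[2])),proj(w,circ(p,rad,p[2]+th))].astype(np.float32)
        hl=cv2.convexHull(P);return [cv2.pointPolygonTest(hl,(float(x),float(y)),True) for x,y in out]
    s=least_squares(rs,x0,loss="soft_l1",x_scale=.001,diff_step=1e-3);return s.x,s.fun
E
python3 - <<'E'
from h import *
import pickle
w=pickle.load(open("W5.pkl","rb"));tcp=np.array([.4596,-.1757,.082])
c=np.array([(350,62),(270,80),(190,130),(145,200),(131,270),(137,380),(200,465),(275,510),(365,524),(450,500),(525,455),(575,370),(584,280),(570,200),(515,125),(440,77)],float)
out=np.array([197,200])+(c+.5)/6-.5
x,f=fit3(w,out,.021,.012,[.46,-.176,.082]);print(x,f.round(2))
d=x-tcp
a=np.array([.953,-.302]);b=np.array([.302,.953]);print("tool x, jaw, z",d[:2]@a,d[:2]@b,d[2])
# check against bore top ellipse
bt=np.array([197,200])+(np.array([355,289.])+.5)/6-.5
print(atz(w,bt,x[2]+.006)-tcp)
E
```

```text
[ 0.46288239 -0.17722708  0.07535938] [ 0.2   0.49 -0.14 -0.72  0.1   0.07  0.32 -0.25 -0.45  0.53  0.04  0.5
 -0.14 -1.31  0.04  0.1 ]
tool x, jaw, z 0.0035893001885959914 -0.00046402449820084137 -0.006640621593635293
[ 0.00299111 -0.00149833 -0.00064062]
```

```bash
python3 - <<'E'
from h import *
import pickle
w=pickle.load(open("W5.pkl","rb"));tcp=np.array([.4598,-.1758,.082])
c=np.array([(350,62),(270,80),(190,130),(145,200),(131,270),(137,380),(200,465),(275,510),(365,524),(450,500),(525,455),(575,370),(584,280),(570,200),(515,125),(440,77)],float)
out=np.array([197,200])+(c+.5)/6-.5
for z in(.0775,.0795):
    def rs(p):
        P=np.r_[proj(w,circ(p,.021,z)),proj(w,circ(p,.021,z+.012))].astype(np.float32)
        hl=cv2.convexHull(P);return [cv2.pointPolygonTest(hl,(float(x),float(y)),True) for x,y in out]
    s=least_squares(rs,[.46,-.176],x_scale=.001,diff_step=1e-3);d=s.x-tcp[:2]
    print(z,s.x,d@np.array([.953,-.302]),d@np.array([.302,.953]),s.fun.mean())
# top camera check
t=r.grab_frame("top");u,v=proj(t,[.46,-.176,.09])[0];crop(t,u,v,40,40,8,"t5.png");print(u,v)
E
```

```text
0.0775 [ 0.46182293 -0.17687532] 0.0022525941621859666 -0.0004138522975724109 0.5423516525195715
0.0795 [ 0.46084335 -0.17657246] 0.001227596524382679 -0.00042105966047528785 1.097809426752145
334.22703034433255 252.76398241681477
```

View pics/t5.png

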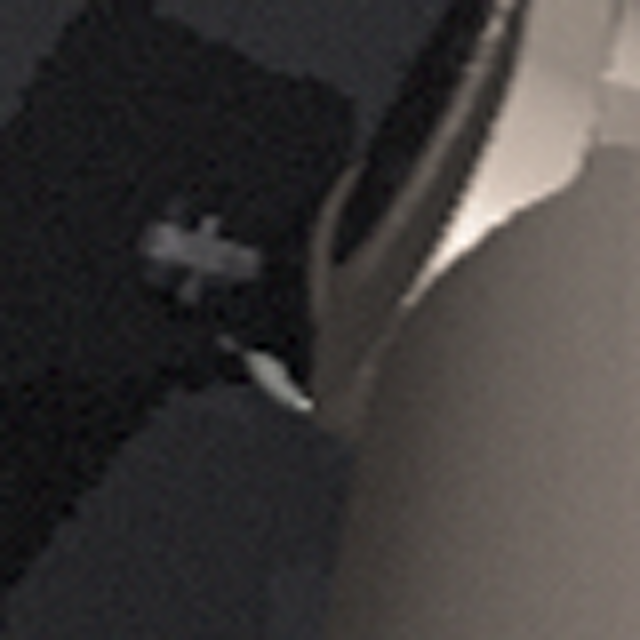

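send_rows --rows "0 0 0.045 0 0 0;0.0165 0.0325 0.048 0 0 0;0.0165 0.0325 0 0 0 0;0.0165 0.0325 0 0 0 0;0.0165 0.0325 0 0 0 0;0.0165 0.0325 0 0 0 0;0.0165 0.0325 0 0 0 0;0.0165 0.0325 0 0 0 0;0 0 0 0 0 0;0 0 0 0 0 0"

```text
clock: 6.95
tcp_pos: [0.5718, 0.0465, 0.1655]
orientation: [-1.559, 0.241, -0.237]
contact_force: [-0.2, -0.3, -0.7]
grip_width: 0.039
```

```bash
python3 - <<'E'
from h import *
import pickle
w=r.grab_frame("wrist");o=r.get_obs();print(o["clock"],o["tcp_pos"],o["contact_force"],o["grip_width"])
pickle.dump(w,open("W6.pkl","wb"))
crop(w,257,245,60,50,6,"w6c.png");print(proj(w,[[.576,.051,.15],[.576,.051,.12],np.r_[o["tcp_pos"]]]))
f=r.grab_frame("scene");crop(f,268,185,45,45,7,"s6.png")
E
```

```text
7.0 [0.57160013 0.04513952 0.16581811] [ 0.67175337 -0.82769452 -0.76203815] 0.03926766492728681
[[265.54177517 236.88969534]
 [264.26092507 218.51659283]
 [254.06268236 245.30762079]]
```

View pics/w6c.png

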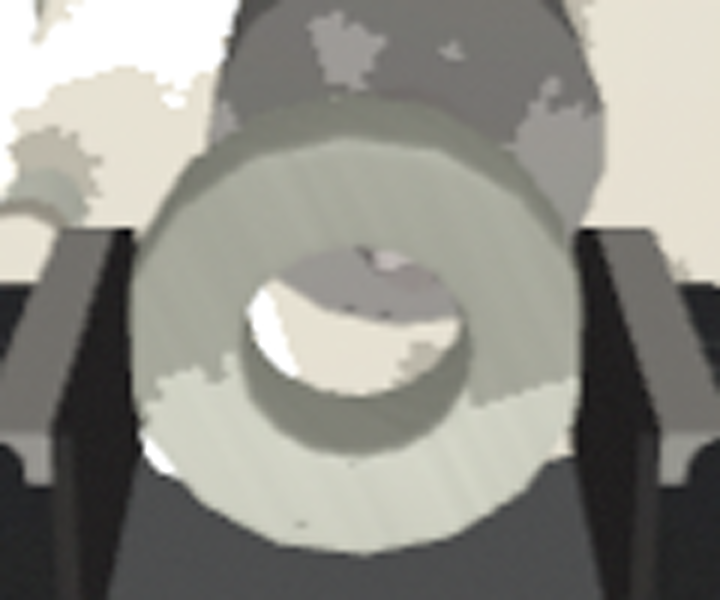

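View pics/s6.png

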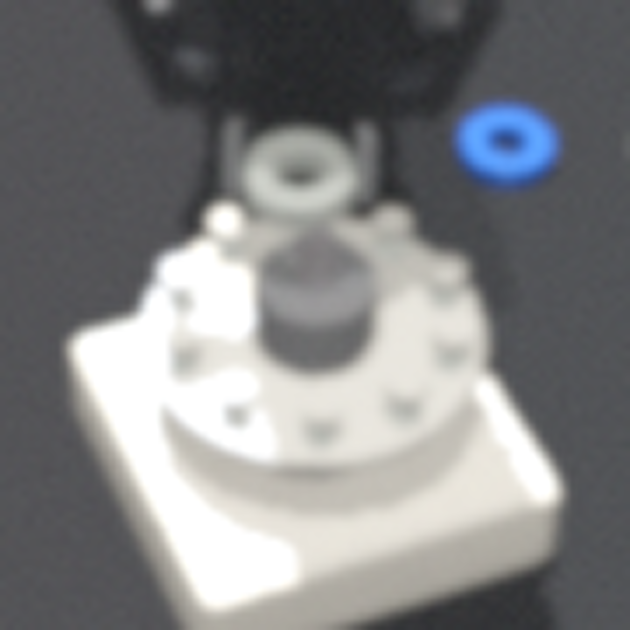

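```bash
python3 - <<'E'
from h import *
import pickle
w=pickle.load(open("W6.pkl","rb"));tcp=np.array([.5717,.0458,.1657])
k=lambda c:np.array([197,195])+(np.array(c,float)+.5)/6-.5
for zt in(.1735,.1755):
  print("bore top",atz(w,k([356,321]),zt),"bot",atz(w,k([356,325]),zt-.006))
print("tip",atz(w,k([395,256]),.15), "hub left/right",k([215,110]),k([603,130]))
im=w["pixels"][:,:,::-1].copy()
im=cv2.resize(im[195:295,197:317],None,fx=6,fy=6,interpolation=cv2.INTER_CUBIC)
def dr(P,col):
    q=((proj(w,P)-[197,195]+.5)*6-.5).astype(int);cv2.polylines(im,[q.reshape(-1,1,2)],False,col,1)
s=[.576,.0513]
dr(circ(s,.004,.15),(0,0,255));dr(circ(s,.008,.138),(0,160,255));dr(circ(s,.024,.12),(0,255,0))
rc=[.5727,.0448];zb=.163
dr(circ(rc,.010,zb+.012),(255,0,0));dr(circ(rc,.021,zb+.012),(255,0,0));dr(circ(rc,.010,zb),(255,0,255));dr(circ(rc,.021,zb),(255,0,255))
cv2.imwrite("pics/w6o.png",im)
E
```

```text
bore top [0.56968357 0.04684253 0.1735    ] bot [0.57309406 0.04575736 0.1675    ]
bore top [0.56867702 0.04716327 0.1755    ] bot [0.57208198 0.04607984 0.1695    ]
tip [0.5756582  0.04909864 0.15      ] hub left/right [232.41666667 212.91666667] [297.08333333 216.25      ]
```

View pics/w6o.png

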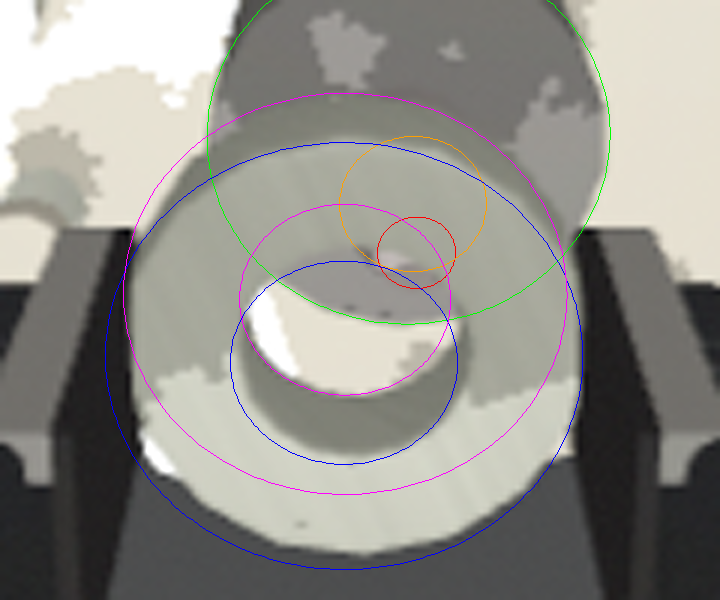

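send_rows --rows "0.0013 0.003 0 0 0 0;0.0012 0.0028 0 0 0 0;0 0 0 0 0 0;0 0 0 0 0 0"

```text
clock: 7.45
tcp_pos: [0.575, 0.0517, 0.1672]
orientation: [-1.557, 0.241, -0.241]
contact_force: [-0.6, 0.6, 0.2]
grip_width: 0.0396
```

```bash
cat > ov.py <<'E'
from h import *
import pickle,sys
def over(name,s,rel,zrel,h=.12):
    w=r.grab_frame("wrist");o=r.get_obs();tcp=o["tcp_pos"];print(o["clock"],tcp,o["contact_force"].round(1),o["grip_width"])
    pickle.dump(w,open(name+".pkl","wb"))
    im=cv2.resize(w["pixels"][195:295,197:317,::-1],None,fx=6,fy=6,interpolation=cv2.INTER_CUBIC)
    def dr(P,col):
        q=((proj(w,P)-[197,195]+.5)*6-.5).astype(int);cv2.polylines(im,[q.reshape(-1,1,2)],False,col,1)
    dr(circ(s,.004,.15),(0,0,255));dr(circ(s,.008,.138),(0,160,255));dr(circ(s,.024,h),(0,255,0))
    rc=tcp[:2]+rel;zb=tcp[2]+zrel
    dr(circ(rc,.010,zb+.012),(255,0,0));dr(circ(rc,.010,zb),(255,0,255));dr(circ(rc,.021,zb),(255,0,255))
    cv2.imwrite("pics/"+name+".png",im)
E
python3 - <<'E'
from ov import *
over("w7",[.5755,.0513],[.0015,0],-.0028)
# h with free radius
w=pickle.load(open("W2.pkl","rb"))
cp=lambda c:np.array([391,30])+(np.array(c,float)+.5)/6-.5
tip=cp([504,350]);hub=cp([(320,132),(88,390),(105,310),(150,235),(180,560),(245,588),(330,580),(410,535),(470,480),(490,205),(400,140),(518,270)])
f=lambda p:np.r_[[np.hypot(*(atz(w,q,p[2])[:2]-p[:2]))-p[3] for q in hub],8*(atz(w,tip,.15)[:2]-p[:2])]*1000
s=least_squares(f,[.576,.051,.115,.024]);print(s.x,s.fun.round(2))
E
```

```text
7.5 [0.57501606 0.05161995 0.16720775] [-0.7 -0.9 -0.2] 0.0396018059490029
[0.57594534 0.05097243 0.12042565 0.02351661] [ 0.09  0.08  0.12 -0.08 -0.53  0.27  0.37 -0.07  0.34 -0.2  -0.16 -0.22
 -0.07  0.02]
```

View pics/w7.png

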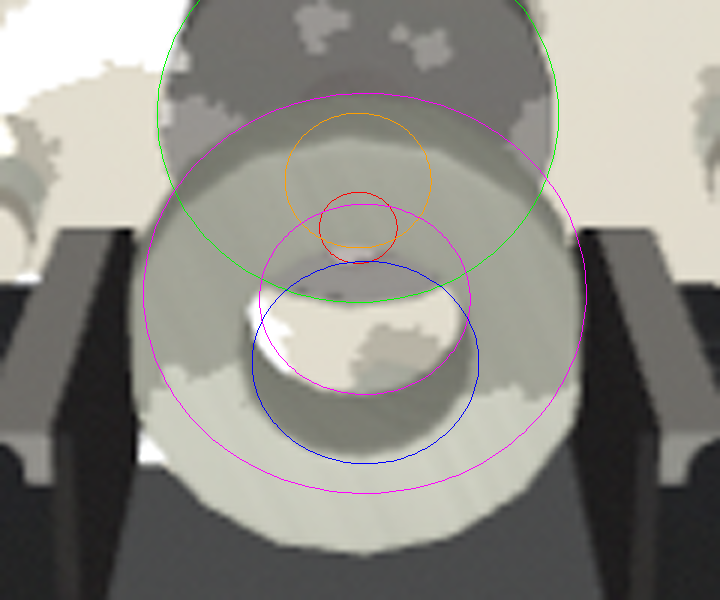

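send_rows --rows "0 0 -0.005 0 0 0;0 0 -0.005 0 0 0;0 0 -0.005 0 0 0;0 0 -0.004 0 0 0;0 0 0 0 0 0;0 0 0 0 0 0"

```text
clock: 8.1
tcp_pos: [0.575, 0.0517, 0.148]
orientation: [-1.558, 0.241, -0.241]
contact_force: [-0.5, -0.1, -1.1]
grip_width: 0.0394
```

```bash
python3 - <<'E'
from ov import *
over("w8",[.5755,.0513],[.0012,-.0005],-.0028)
f=r.grab_frame("scene");crop(f,268,185,40,40,8,"s8.png")
E
```

```text
8.15 [0.57515832 0.05174376 0.14818116] [-0.1  0.  -1.2] 0.03985755076935491
```

View pics/w8.png

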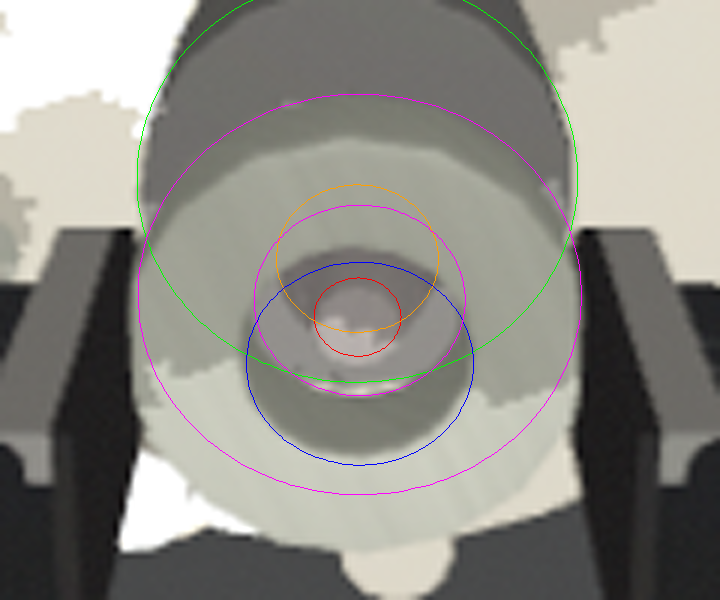

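View pics/s8.png

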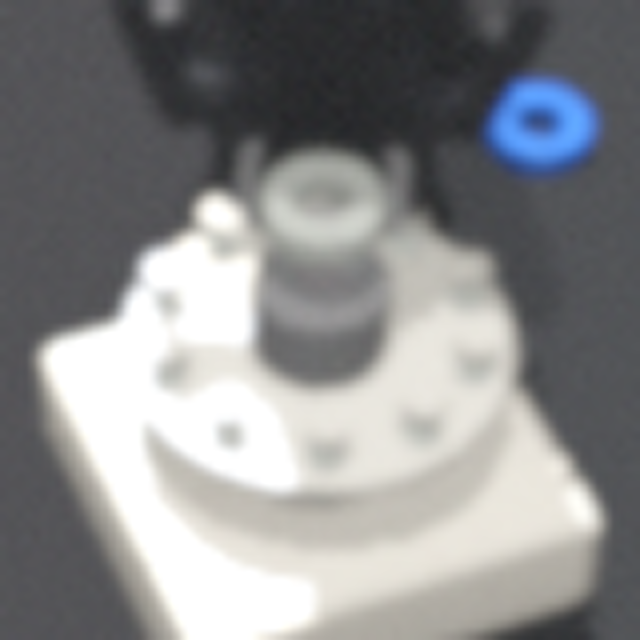

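send_rows --rows "0 0 -0.005 0 0 0;0 0 -0.005 0 0 0;0 0 -0.005 0 0 0;0 0 -0.005 0 0 0;0 0 0 0 0 0;0 0 0 0 0 0"

```text
clock: 8.8
tcp_pos: [0.5749, 0.0517, 0.1279]
orientation: [-1.558, 0.241, -0.241]
contact_force: [0.7, -0.3, -0.4]
grip_width: 0.0391
```

send_rows --rows "0 0 -0.0015 0 0 0;0 0 -0.0015 0 0 0;0 0 0 0 0 0;0 0 0 0 0 0"

```text
clock: 9.2
tcp_pos: [0.5751, 0.0518, 0.1252]
orientation: [-1.557, 0.241, -0.241]
contact_force: [0.3, 0.8, -0.3]
grip_width: 0.0389
```

send_rows --rows "0 0 -0.001 0 0 0;0 0 -0.001 0 0 0;0 0 0 0 0 0"

```text
clock: 9.5
tcp_pos: [0.5751, 0.0518, 0.1232]
orientation: [-1.557, 0.241, -0.241]
contact_force: [0.2, -0.4, 1.9]
grip_width: 0.0395
```

send_rows --rows "0 0 -0.001 0 0 0;0 0 0 0 0 0;0 0 0 0 0 0"

```text
clock: 9.8
tcp_pos: [0.5752, 0.0518, 0.1231]
orientation: [-1.557, 0.241, -0.241]
contact_force: [-3.8, 0.2, 8.9]
grip_width: 0.0393
```

send_rows --rows "0 0 -0.001 0 0 0;0 0 0 0 0 0;0 0 0 0 0 0"

```text
clock: 10.1
tcp_pos: [0.5752, 0.0518, 0.1231]
orientation: [-1.556, 0.241, -0.241]
contact_force: [-6.9, 0.0, 17.4]
grip_width: 0.0394
```

Contact came at TCP z = 0.1231, with the ring underside about 2.8 mm lower. That confirms the hub at about 0.120, so one ring is right. Releasing.

send_rows --rows "0 0 0.001 0 0 0;0 0 0.001 0 0 0"

```text
clock: 10.3
tcp_pos: [0.5751, 0.0518, 0.1234]
orientation: [-1.557, 0.24, -0.241]
contact_force: [-0.4, -0.6, -0.9]
grip_width: 0.0393
```

send_rows --rows "0 0 0 0 0 0;0 0 0 0 0 0;0 0 0 0 0 0;0 0 0.005 0 0 0;0 0 0.02 0 0 0;0 0 0.03 0 0 0;0 0 0 0 0 0;0 0 0 0 0 0" --grip 0.07

```text
clock: 11.1
tcp_pos: [0.5755, 0.0519, 0.1789]
orientation: [-1.557, 0.24, -0.242]
contact_force: [-1.4, -0.7, -0.3]
grip_width: 0.0698
```

```bash
python3 - <<'E'
from ov import *
w=r.grab_frame("wrist");o=r.get_obs();print(o["clock"],o["tcp_pos"],o["contact_force"].round(1),o["grip_width"])
pickle.dump(w,open("W9.pkl","wb"));crop(w,257,225,60,50,6,"w9.png")
f=r.grab_frame("scene");crop(f,268,185,40,40,8,"s9.png")
E
```

```text
11.15 [0.57484396 0.05183454 0.17803974] [-0.3  0.6 -0.6] 0.07008322402916768
```

View pics/w9.png

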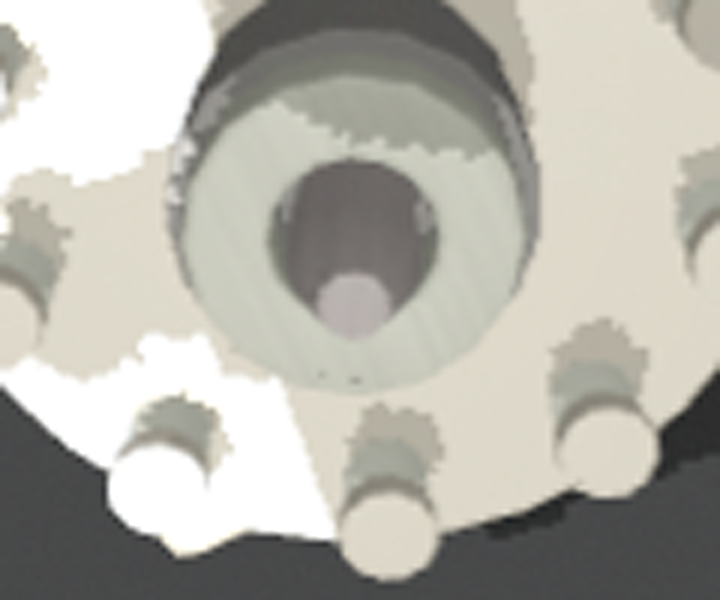

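View pics/s9.png

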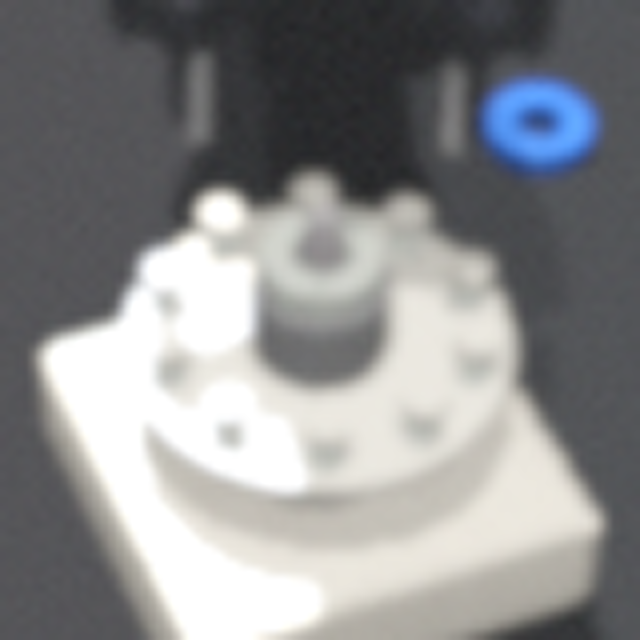

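The ring lies flat and centred on the hub around the spindle (scene crop around (320,290)). Now the cap.

send_rows --rows "-0.013 -0.038 0 0 0 0;-0.013 -0.038 0 0 0 0;-0.013 -0.038 0 0 0 0;-0.013 -0.038 -0.008 0 0 0;-0.013 -0.038 -0.008 0 0 0;-0.013 -0.038 -0.008 0 0 0;-0.013 -0.038 -0.008 0 0 0;-0.013 -0.038 -0.008 0 0 0;-0.013 -0.038 -0.008 0 0 0;0 0 0 0 0 0;0 0 0 0 0 0"

```text
clock: 12.3
tcp_pos: [0.4568, -0.2908, 0.1291]
orientation: [-1.557, 0.245, -0.241]
contact_force: [0.8, 0.8, -0.5]
grip_width: 0.0701
```

```bash
python3 - <<'E'
from ov import *
w=r.grab_frame("wrist");o=r.get_obs();print(o["clock"],o["tcp_pos"],o["contact_force"].round(1),o["grip_width"],o["joints"].round(2))
pickle.dump(w,open("W10.pkl","wb"));print(proj(w,[[.457,-.291,0],[.457,-.291,.055]]))
crop(w,257,205,60,50,6,"w10.png")
E
```

```text
12.35 [ 0.45777964 -0.28951539  0.12939425] [ 0.2  0.1 -0.5] 0.06996961001728062 [ 0.1   0.41  0.45  1.99 -0.24  0.79  1.95]
[[256.2045635  184.69094101]
 [256.24848017 202.4851368 ]]
```

View pics/w10.png

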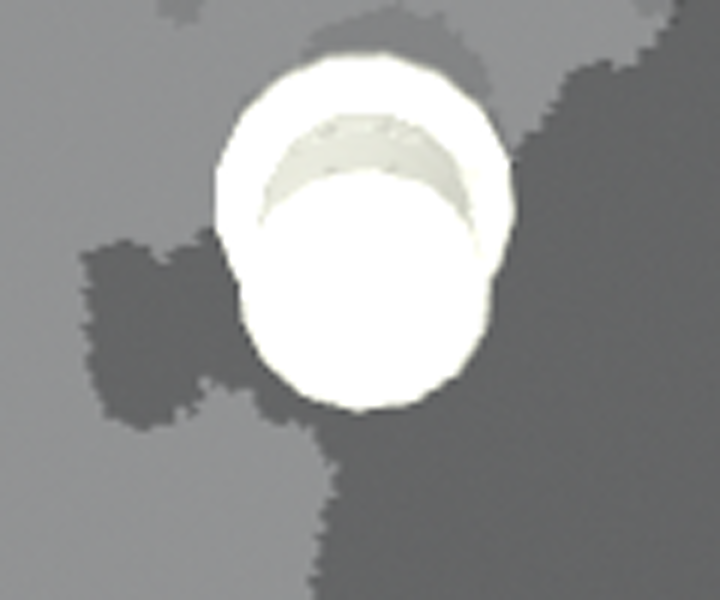

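```bash
python3 - <<'E'
from ov import *
w=pickle.load(open("W10.pkl","rb"))
print(atz(w,(257.6,202.75),.055))
c=np.array([(215,200),(240,130),(290,80),(365,52),(440,80),(490,130),(515,200)],float);o=np.array([197,155])+(c+.5)/6-.5
def rs(p):
    P=np.r_[proj(w,circ(p,.024,0)),proj(w,circ(p,.024,.010))].astype(np.float32);hl=cv2.convexHull(P)
    return [cv2.pointPolygonTest(hl,(float(a),float(b)),True) for a,b in o]
s=least_squares(rs,[.457,-.29],x_scale=.001,diff_step=1e-3);print(s.x,s.fun)
E
```

```text
[ 0.45754851 -0.29002681  0.055     ]
[ 0.46045595 -0.29087231] [-0.22357604  0.29160322  0.37197292 -0.86630717  0.36536539  0.26159215
 -0.19088211]
```

send_rows --rows "0.0005 0 -0.023 0 0 0;0 0 -0.023 0 0 0;0 0 -0.023 0 0 0;0 0 -0.023 0 0 0;0 0 -0.018 0 0 0;0 0 -0.005 0 0 0;0 0 0 0 0 0;0 0 0 0 0 0"

```text
clock: 13.15
tcp_pos: [0.4594, -0.2899, 0.0158]
orientation: [-1.557, 0.239, -0.241]
contact_force: [0.0, 0.1, -0.0]
grip_width: 0.0703
```

```bash
python3 - <<'E'
from ov import *
w=r.grab_frame("wrist");o=r.get_obs();print(o["clock"],o["tcp_pos"],o["contact_force"].round(1),o["grip_width"])
pickle.dump(w,open("W11.pkl","wb"));crop(w,257,245,80,60,5,"w11.png");print(proj(w,np.r_[o["tcp_pos"][:2],.055]),proj(w,np.r_[o["tcp_pos"][:2],.01]))
E
```

```text
13.2 [ 0.45945463 -0.29013498  0.01605718] [-0.5 -0.3 -0.3] 0.06996560539267963
[[256.27419133 288.00007052]] [[256.19387885 240.2886979 ]]
```

View pics/w11.png

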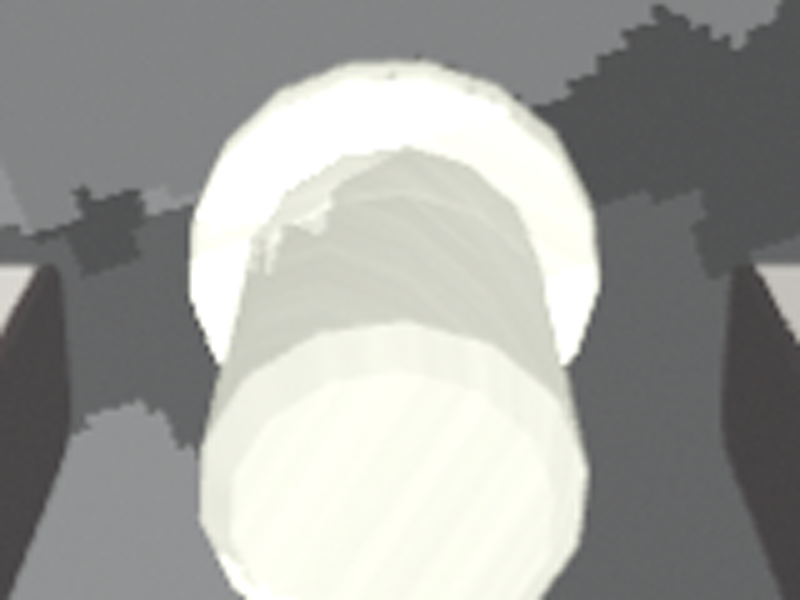

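send_rows --rows "0 0 -0.001 0 0 0;0 0 0 0 0 0;0 0 0 0 0 0;0 0 0 0 0 0;0 0 0 0 0 0;0 0 0 0 0 0" --grip 0.02 --grip_force 100

```text
clock: 13.8
tcp_pos: [0.4589, -0.2903, 0.015]
orientation: [-1.557, 0.24, -0.241]
contact_force: [-0.7, 1.2, 6.6]
grip_width: 0.0319
```

send_rows --rows "0 0 0.02 0 0 0;0 0 0.03 0 0 0;0 0 0.03 0 0 0;0 0 0 0 0 0;0 0 0 0 0 0"

```text
clock: 14.3
tcp_pos: [0.4587, -0.2901, 0.0944]
orientation: [-1.557, 0.24, -0.242]
contact_force: [-0.6, 1.4, -1.5]
grip_width: 0.0322
```

```bash
python3 - <<'E'
from ov import *
w=r.grab_frame("wrist");o=r.get_obs();print(o["clock"],o["tcp_pos"],o["contact_force"].round(1),o["grip_width"])
pickle.dump(w,open("W12.pkl","wb"));crop(w,257,245,80,60,5,"w12.png")
f=r.grab_frame("scene");u,v=proj(f,[.459,-.29,.1])[0];print(u,v);crop(f,u,v,35,35,8,"s12.png")
E
```

```text
14.35 [ 0.45810617 -0.28976123  0.09359799] [ 0.1 -0.1 -1.9] 0.031963368880221756
136.07244943826248 175.63787970711635
```

View pics/w12.png

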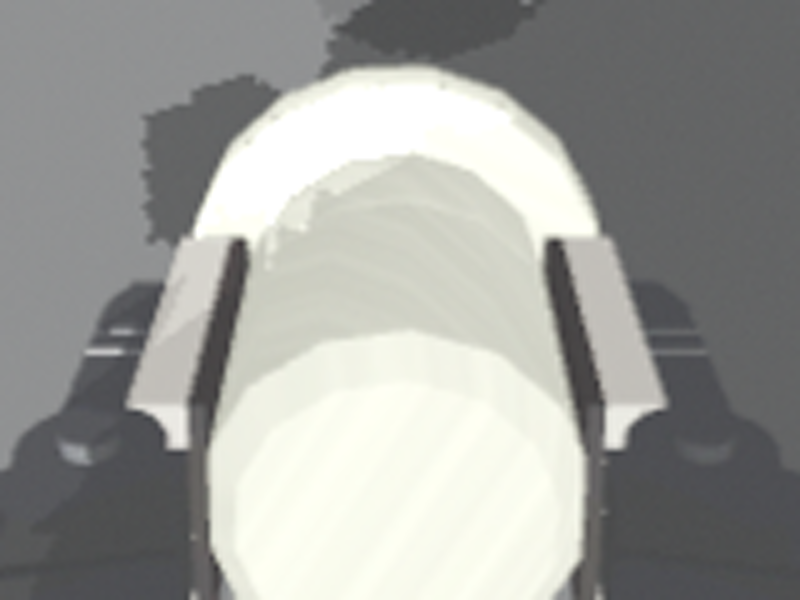

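View pics/s12.png

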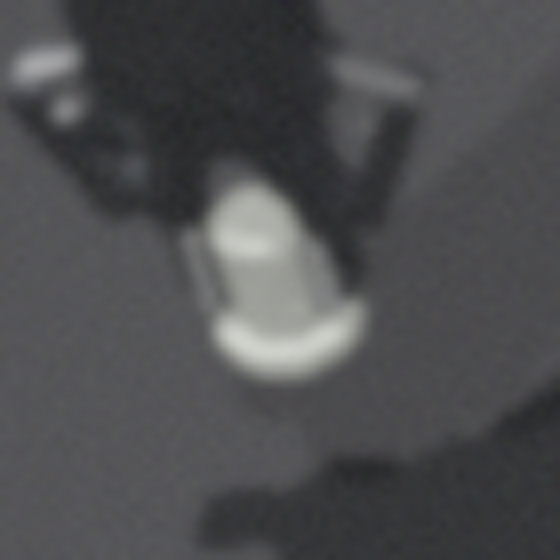

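```bash
python3 - <<'E'
from ov import *
w=pickle.load(open("W12.pkl","rb"));tcp=np.array([.4585,-.290,.094])
a=np.array([.953,-.302]);b=np.array([.302,.953])
k=lambda c:np.array([177,185])+(np.array(c,float)+.5)/5-.5
arc=k([(195,230),(225,160),(280,100),(340,72),(415,66),(480,80),(545,130),(580,185),(600,232)])
def fit(arc,z0,z1,rad,free):
    def rs(p):
        rr=p[2] if free else rad
        P=np.r_[proj(w,circ(p,rr,z0)),proj(w,circ(p,rr,z1))].astype(np.float32);hl=cv2.convexHull(P)
        return [cv2.pointPolygonTest(hl,(float(x),float(y)),True) for x,y in arc]
    return least_squares(rs,[tcp[0],tcp[1],rad] if free else tcp[:2],x_scale=.001,diff_step=1e-3)
for free in(0,1):
    s=fit(arc,tcp[2]-.015,tcp[2]-.005,.024,free);d=s.x[:2]-tcp[:2];print(free,s.x,"toolx",d@a,"jaw",d@b,s.fun.round(2))
# cap top rim (chamfer): inner flat circle, outer
rim=k([(210,480),(235,420),(290,365),(345,340),(410,330),(470,342),(530,375),(565,420),(585,480)])
for rr in(.017,.0165):
  for zz in (.035,.037,.040):
    s=fit(rim,tcp[2]+zz-.0001,tcp[2]+zz,rr,1);d=s.x[:2]-tcp[:2];print(zz,s.x[2],"toolx",d@a,"jaw",d@b)
E
```

```text
0 [ 0.45983172 -0.2908888 ] toolx 0.0015375495665145935 jaw -0.0004448479849535022 [-0.3   0.3   0.02 -0.08  0.08 -0.34  0.43  0.34 -0.56]
1 [ 0.45992126 -0.29092152  0.02407153] toolx 0.0016327576694408008 jaw -0.00044899362947702087 [-0.22  0.34  0.02 -0.12  0.04 -0.37  0.44  0.39 -0.49]
0.035 0.016610505158646337 toolx 0.001920909001264058 jaw -0.00017816852008278674
0.037 0.01630411128474934 toolx 0.0005248947050107971 jaw -0.00018335119115158138
0.04 0.015844981226721927 toolx -0.0015686056214933033 jaw -0.0001911387568133672
0.035 0.016610578403568325 toolx 0.0019210411868951114 jaw -0.00017816844645501738
0.037 0.01630402331012535 toolx 0.0005247003514731579 jaw -0.0001833683426717985
0.04 0.0158449717839916 toolx -0.0015686263551518578 jaw -0.0001911346591933412
```

send_rows --rows "0 0 0.043 0 0 0;0 0 0.043 0 0 0;0.013 0.038 0 0 0 0;0.013 0.038 0 0 0 0;0.013 0.038 0 0 0 0;0.013 0.038 0 0 0 0;0.013 0.038 0 0 0 0;0.013 0.038 0 0 0 0;0.013 0.038 0 0 0 0;0.013 0.038 0 0 0 0;0.013 0.038 0 0 0 0;0 0 0 0 0 0;0 0 0 0 0 0;0 0 0 0 0 0"

```text
clock: 15.8
tcp_pos: [0.5747, 0.0502, 0.1791]
orientation: [-1.559, 0.244, -0.241]
contact_force: [-0.4, -0.1, -2.0]
grip_width: 0.0323
```

```bash
python3 - <<'E'
from ov import *
o=r.get_obs();print(o["clock"],o["tcp_pos"],o["contact_force"].round(1),o["grip_width"])
f=r.grab_frame("scene");crop(f,268,185,40,40,8,"s13.png");w=r.grab_frame("wrist");crop(w,257,235,80,60,5,"w13.png")
o=r.get_obs();print(o["clock"],o["tcp_pos"])
E
```

```text
15.8 [0.57467712 0.05024271 0.17909956] [-0.4 -0.1 -2. ] 0.0322828261013027
15.9 [0.57496267 0.04992674 0.1796922 ]
```

View pics/s13.png

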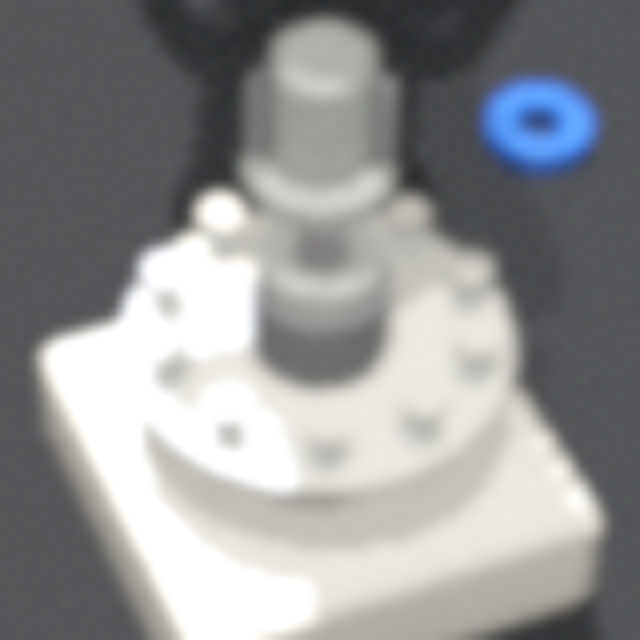

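View pics/w13.png

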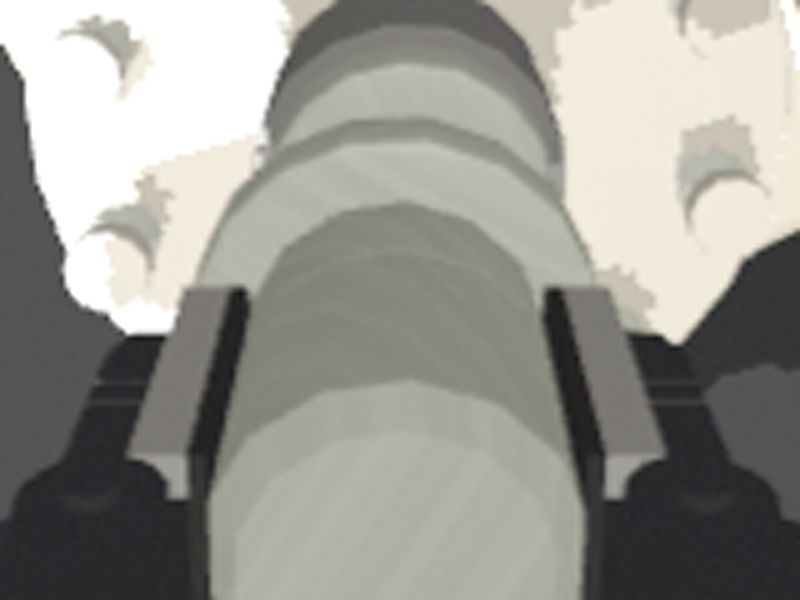

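send_rows --rows "0.0003 0.0018 0 0 0 0;0 0 -0.005 0 0 0;0 0 -0.005 0 0 0;0 0 -0.003 0 0 0;0 0 -0.003 0 0 0;0 0 0 0 0 0;0 0 0 0 0 0"

```text
clock: 16.6
tcp_pos: [0.5759, 0.0536, 0.1641]
orientation: [-1.557, 0.241, -0.241]
contact_force: [-0.3, 0.3, -1.9]
grip_width: 0.032
```

send_rows --rows "0 0 -0.003 0 0 0;0 0 -0.003 0 0 0;0 0 0 0 0 0;0 0 0 0 0 0"

```text
clock: 17.0
tcp_pos: [0.5758, 0.0535, 0.158]
orientation: [-1.557, 0.241, -0.241]
contact_force: [0.3, 0.6, -2.2]
grip_width: 0.032
```

```bash
python3 - <<'E'
from ov import *
f=r.grab_frame("scene");crop(f,268,185,40,40,8,"s14.png");w=r.grab_frame("wrist");crop(w,257,235,80,60,5,"w14.png")
E
```

```text
(no output)
```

View pics/w14.png

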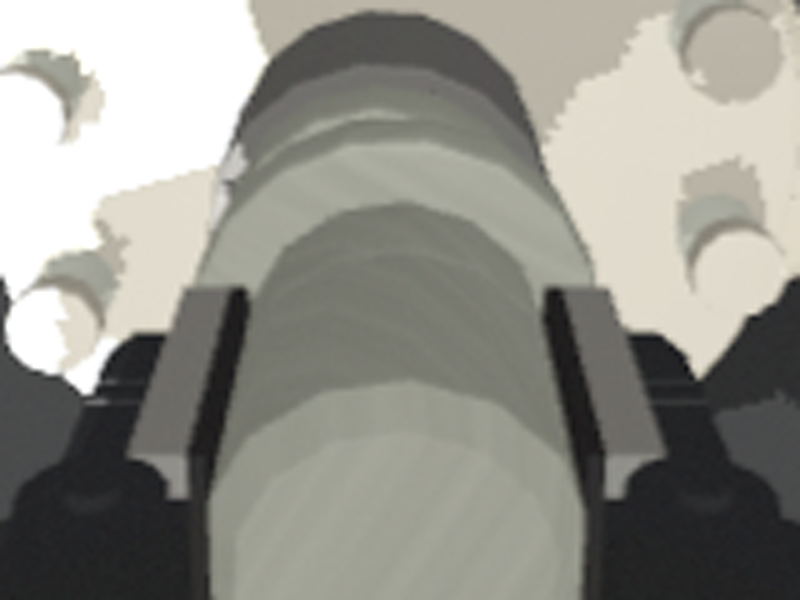

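View pics/s14.png

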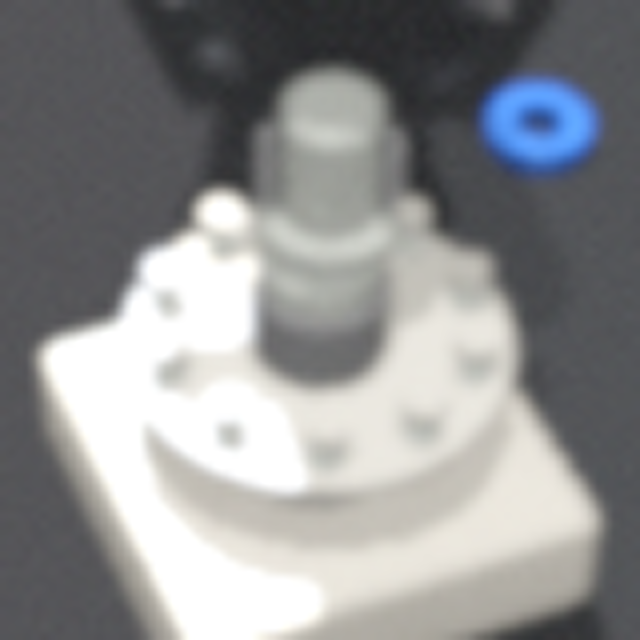

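send_rows --rows "-0.0007 -0.0017 0 0 0 0;0 0 0 0 0 0;0 0 -0.003 0 0 0;0 0 -0.003 0 0 0;0 0 0 0 0 0;0 0 0 0 0 0"

```text
clock: 17.7
tcp_pos: [0.575, 0.0519, 0.1519]
orientation: [-1.558, 0.241, -0.24]
contact_force: [0.2, -0.2, -1.6]
grip_width: 0.032
```

send_rows --rows "0 0 -0.002 0 0 0;0 0 0 0 0 0;0 0 0 0 0 0"

```text
clock: 18.0
tcp_pos: [0.5751, 0.0518, 0.1501]
orientation: [-1.557, 0.241, -0.241]
contact_force: [0.1, 0.3, -0.6]
grip_width: 0.0318
```

send_rows --rows "0 0 -0.001 0 0 0;0 0 -0.001 0 0 0;0 0 0 0 0 0;0 0 0 0 0 0"

```text
clock: 18.4
tcp_pos: [0.5751, 0.0519, 0.1481]
orientation: [-1.557, 0.241, -0.241]
contact_force: [0.0, 1.0, -2.2]
grip_width: 0.032
```

send_rows --rows "0 0 -0.001 0 0 0;0 0 0 0 0 0;0 0 0 0 0 0"

```text
clock: 18.7
tcp_pos: [0.5753, 0.0519, 0.1473]
orientation: [-1.557, 0.241, -0.241]
contact_force: [-0.6, -0.6, 1.2]
grip_width: 0.0322
```

send_rows --rows "0 0 -0.001 0 0 0;0 0 0 0 0 0;0 0 0 0 0 0"

```text
clock: 19.0
tcp_pos: [0.5754, 0.0518, 0.1473]
orientation: [-1.557, 0.241, -0.241]
contact_force: [-3.6, -0.7, 9.7]
grip_width: 0.0319
```

send_rows --rows "0 0 -0.001 0 0 0;0 0 0 0 0 0;0 0 0 0 0 0"

```text
clock: 19.3
tcp_pos: [0.5754, 0.0518, 0.1472]
orientation: [-1.556, 0.241, -0.241]
contact_force: [-7.1, -0.3, 17.5]
grip_width: 0.0323
```

send_rows --rows "0 0 -0.0007 0 0 0;0 0 -0.0006 0 0 0;0 0 0 0 0 0;0 0 0 0 0 0;0 0 0 0 0 0"

```text
clock: 19.8
tcp_pos: [0.5755, 0.0519, 0.1472]
orientation: [-1.555, 0.241, -0.241]
contact_force: [-11.8, -1.1, 27.9]
grip_width: 0.0318
```

```bash
python3 - <<'E'
from ov import *
for n in range(2):
    f=r.grab_frame("scene");o=r.get_obs();print(o["clock"],o["tcp_pos"],o["contact_force"].round(1),o["moment"].round(2),o["grip_width"],R.from_rotvec(o["orientation"]).as_matrix()[:,1].round(3))
crop(f,268,185,40,40,8,"s15.png");w=r.grab_frame("wrist");cv2.imwrite("pics/w15.png",w["pixels"][:,:,::-1])
E
```

```text
19.85 [0.57546097 0.05183778 0.14716646] [-10.9  -0.4  28.4] [-0.16  2.52  0.03] 0.03221998508895216 [ 0.001  0.002 -1.   ]
19.9 [0.57546823 0.05181664 0.14715867] [-11.5  -1.   29.2] [-0.26  2.46  0.03] 0.03185093806269538 [ 0.001  0.002 -1.   ]
```

View pics/s15.png

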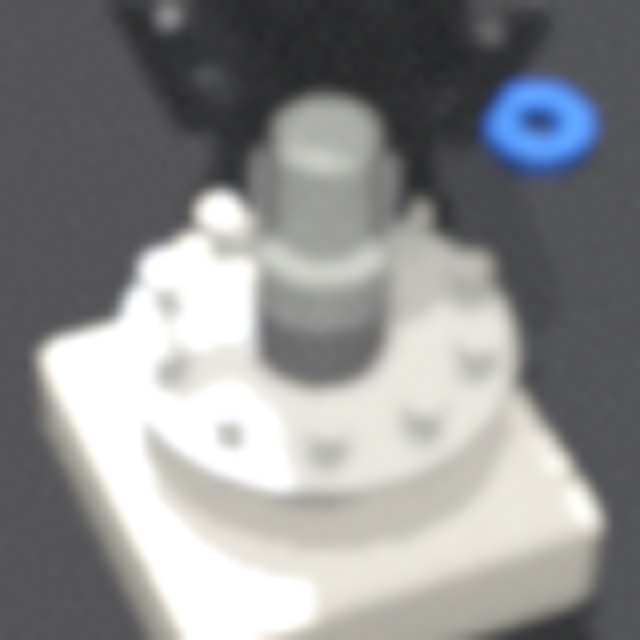

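View pics/w15.png

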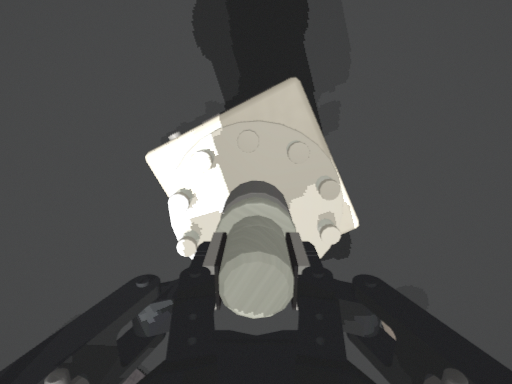

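send_rows --rows "-0.0005 0 0 0 0 0;-0.0005 0 0 0 0 0;0 0 0 0 0 0;0 0 0 0 0 0;0 0 0 0 0 0"

```text
clock: 20.45
tcp_pos: [0.5754, 0.0518, 0.1472]
orientation: [-1.555, 0.239, -0.243]
contact_force: [-8.1, -0.9, 25.5]
grip_width: 0.0321
```

Seated and stable: cap underside at about 0.132 (ring top), 25 N down, well held. Handing in.

```bash
python3 - <<'E'
from bench import r
o=r.get_obs();print(o["clock"],o["tcp_pos"],o["contact_force"].round(1),o["grip_width"])
print(r.hand_in())
o=r.get_obs();print(o["clock"],o["tcp_pos"],o["contact_force"].round(1),o["grip_width"])
E
```

```text
20.45 [0.57540041 0.05184445 0.14716653] [-8.1 -0.9 25.5] 0.0321072265236835
the job is handed in; nothing more can be done
None
the job is handed in; nothing more can be done
```

I put one spacer ring on the hub and the cap over the spindle on top of it, then handed the job in at 20.5 s while still holding the cap and pressing it down.

- **Ring count:** The hub top is about 120 mm above the bench by the wrist camera, and touching the ring down on it gave 120.3 mm. The bare cap would bottom 5 mm above the hub, and one ring raises the stack to 132 mm, so one was enough.
- **Cap seating:** The cap met the stack with its underside at about 132.2 mm, which is the ring top and about 7 mm above where it would bottom. The last scene picture shows no gap.
- **Final press:** 25 N down, tool vertical, grip steady at 32 mm with 100 N.
- **What disagreed:** About 8 N of sideways force remained, down from 11 N after I eased the arm back 1 mm. The gripper read 2–3 mm less than the stated diameters of the ring and the cap body. Some circles measured 2–5 % small in the wrist pictures. None of this showed any effect on the fit.

I never touched the bottle, flask, beaker, the other two silver rings or the blue and yellow look-alikes. I did not take a last overall picture to confirm that. No reading came back after hand-in, so the final second is unchecked.

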